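# Find the loose-capped bottle and set it aside

### The job

Two square amber bottles stand in the plywood rack on the printmaking table, and one of them has a loose screw cap. Find out which by test-twisting a cap about an eighth of a turn (either way) while the bottle stands in the rack; the loose cap must itself have been turned so, and be left turned. Then lift the loose-capped bottle out and set it down gently, upright and flat on the floor of the white tray, and leave the tight one standing in its place in the rack.

Things in the scene. Friction and masses are not known exactly. Their poses are not given: they have to be found in the camera images.
- bottle_1_cap (a point): amber square bottle, 56 x 56 mm, 66 mm tall, neck 34 mm wide, round black screw cap 44 mm wide, 24 mm tall; this point is the centre of the cap, on the bottle's axis, 94 mm above its underside, 28 mm above the square shoulder. z up along the axis. 0.3 kg. Either bottle may be the loose-capped one. Lifts straight up by its cap, which never comes off
- bottle_2_cap (a point): centre of the cap of the second bottle, the same in all as the first. The two stand 120 mm apart in square pockets (61 mm wide, 27 mm deep, floor 8 mm above the table) of a fixed plywood rack 35 mm high, which lets the bottles turn only a few degrees. Exactly one bottle has a loose cap
- cap_1 (a joint): angle of the cap on the first bottle, rad, 0 at the start, growing anticlockwise from above; a thin white ridge across the cap's top, along the bottle's x at 0, shows it. A loose cap turns either way up to 2.5 rad with almost no resistance (0.03 N m); a tight one does not turn: the fingers slip on it
- cap_2 (a joint): angle of the cap on the second bottle, rad, 0 at the start, growing anticlockwise from above; a thin white ridge across the cap's top, along the bottle's x at 0, shows it. A loose cap turns either way up to 2.5 rad with almost no resistance (0.03 N m); a tight one does not turn: the fingers slip on it
- tray: white shallow open tray fixed to the table, 160 (x) x 210 (y) mm outside, walls 4 mm thick and 25 mm high, floor 4 mm thick, empty; the origin is the centre of its underside, on the table; x and y along its sides, z up

How it is judged:
By the outcome, as a careful person would: the job done as asked, in the order asked, and still so for the second after the job is handed in, with the robot touching nothing.
It also fails if it takes over 48 s, if anything falls off the work surface, if the arm or the gripper's body presses on something with over 40 N, if the wrist force passes 120 N, or if a joint passes its speed limit or range.

### The arm

A 6-joint arm with a two-finger parallel gripper is mounted at the origin on the work surface. World frame = base frame: x ahead of the robot, y to its left, z up, the work surface at z = 0. Lengths are in m, angles in rad, forces in N, time in s.
With the tool pointing down it reaches from about 0.3 to 0.825 m from the base axis. Payload 5.4 kg.
Tool frame: the origin (TCP) lies midway between the tips of the shut fingers; the grasp point (between the pads) lies 19 mm behind it (robot.grip_depth is the distance from the TCP to the grasp point, in m); x points along the fingers, y is the direction in which the jaws open and shut, and the axes are right-handed (so a half turn about x gives the same grasp; the last joint's range is limited). The gripper opens to 92 mm and grips with 3 to 60 N. Pads are 20 mm wide; open, the fingers measure 128 mm over their backs; the gripper's body (75 mm by 189 mm) begins 69 mm behind the grasp point.
Start: joints at [-1.516, 0.158, 1.597, -0, 1.386, -0.21], TCP at [0.15, -0.555, 0.215] pointing down, gripper open.
Joint ranges: [-2.91, 2.91], [-0.94, 2.29], [0.18, 2.7], [-1.29, 4.43], [0.17, 2.64], [-3, 3]. Speed limits (rad/s): [2.57, 2.57, 3.14, 3.14, 3.14, 3.14].

### API

Orientations are given as a rotation vector (axis times angle).
In Python, from workcell import robot gives the robot as it stands.
- The arm moves only by the tool carry_out, never from a script. Its argument "motion" is a list of rows, each an object of numbers: "dx", "dy", "dz": the shift along the world's x, y, z in cm; "rx", "ry", "rz": the turn, a rotation vector about the world's x, y, z in degrees; "fingers": the closure in counts, from 0 (fully open) to 255 (shut). In form: [{"dx": .., "dy": .., "dz": .., "rx": .., "ry": .., "rz": .., "fingers": ..}, ...]. A call has 1 to 20 rows; each row is the pose to reach, as a shift and turn from the pose commanded when the call began; what a row does not reach only later rows make up. A row lasts 1/12 s, in which the tool goes at most 41.7 mm and 7.16 degrees, less where a joint would pass 70% of its speed; a pose out of reach is approached as far as the arm can. A call with a gripper value outside its range is refused whole. The fingers move at their own pace and stop on an object; "grip_force" is the grip in N (left out, the last holds). Time passes only in rows, so rows that repeat a pose let the fingers close. It gives the time, the measured TCP pose, the force and the opening at its end, in the units of the state.
- robot.get_state(): the state, without advancing time (a new reading comes with each control period).
- robot.snapshot(name): name is "scene" or "top" or "wrist"; returns the picture (480x640x3 uint8, red, green, blue); there is no depth.
- robot.get_calibration(name): a dict with "vertical_fov" (degrees; the focal length in pixels is half the picture's height over the tangent of half this angle, whatever the lens; pixels are square), "cx", "cy" (the principal point, pixels), "distortion" ([k1, k2, p1, p2, k3] as OpenCV has them; the pictures are not rectified), "R" (3x3) and "t" (3): a world point X has camera coordinates R X + t. Camera axes: x right, y down, z forward; pixel columns grow to the right and rows downward; lengths in m; the calibration is good to about 2 mm. A picture is of the moment at which its call begins: read the wrist's pose just before it. get_calibration takes no time and is no camera call; for the wrist camera it gives the pose at the moment of the call.
- robot.job_done(): hands the job in, once; it reports no verdict.
Trained networks look in the newest picture that a camera, given by its name, has taken for a name from the list of things; names that differ only in an ending like _2 or _b are one class to them, and where a whole thing is asked for, a point or a joint stands for the part that bears it (a point fixed in the world has none). Each returns a list of dicts, best first, with "confidence" (0 to 1); they miss things now and then, are a little off and sometimes report something else, mostly with a low value. They report only what shows in the picture. A call takes as long as a camera call.
- robot.regions_of(thing, camera): "region" (480x640 bool, what is visible of it) and "pixel" ([column, row] in pixels, amid what is visible of it).
- robot.landmark_of(thing, camera): "pixel" ([column, row] in pixels: a listed point, or the origin of a listed thing).
The state is a dict: "t": time; "joint_positions": joint angles; "qd": joint speeds; "joint_efforts": joint torques, N m; "tcp_pos": TCP position; "tcp_rot": TCP orientation; "contact_force": force on the tool from outside, world axes, zero at the start; "ft_torque": the same for the moment, N m; "opening": finger opening in m.
Only numpy, scipy, OpenCV 4.12 (cv2) and the standard library are available. Lean on these libraries where they do the work, as an engineer would, in place of code of your own. Each camera call takes 0.05 s, during which the arm holds its last target.

## Working session

There is one attempt and no reset: what is moved stays moved. The work goes in short steps, Python scripts to look and compute and a tool call to move; the robot and the scene stay as the last step left them, time stands still between calls to the robot, and variables do not carry over. Pictures are saved under pics/ and viewed, and the job is handed in when it is done.

Besides the shell and the picture viewer there is one more tool, called after "Emit:" as name([rows], argument=value, ...), one row to a line, values as JSON. carry_out: Moves the arm, as the interface text tells. Its arguments: {"type":"object","properties":{"motion":{"type":"array","items":{"type":"object","properties":{"dx":{"type":"number"},"dy":{"type":"number"},"dz":{"type":"number"},"rx":{"type":"number"},"ry":{"type":"number"},"rz":{"type":"number"},"fingers":{"type":"number"}}}},"grip_force":{"type":"number"}},"required":["motion"]}

```bash
mkdir -p pics
cat > h.py <<'E'
import numpy as np, cv2
from workcell import robot
def K(c):
    f=240/np.tan(np.radians(c['vertical_fov'])/2); return np.array([[f,0,c['cx']],[0,f,c['cy']],[0,0,1]])
def ray(c,p):
    u=cv2.undistortPoints(np.array([[p]],float),K(c),np.array(c['distortion'],float))[0,0]
    R=np.array(c['R']);t=np.array(c['t']); return -R.T@t, R.T@np.array([u[0],u[1],1])
def atz(c,p,z):
    o,d=ray(c,p); return o+d*(z-o[2])/d[2]
def proj(c,X):
    R=np.array(c['R']); return cv2.projectPoints(np.array(X,float).reshape(-1,1,3),cv2.Rodrigues(R)[0],np.array(c['t'],float),K(c),np.array(c['distortion'],float))[0][:,0]
def save(im,n): cv2.imwrite('pics/'+n,cv2.cvtColor(im,cv2.COLOR_RGB2BGR))
E
python3 - <<'E'
from h import *
print(robot.get_state())
for n in ['scene','top']:
    c=robot.get_calibration(n); im=robot.snapshot(n); save(im,n+'0.png')
    print(n,-np.array(c['R']).T@np.array(c['t']))
    for th,z in [('bottle_1_cap',.102),('tray',0)]:
        for d in robot.landmark_of(th,n): print(n,th,d['confidence'],d['pixel'],atz(c,d['pixel'],z))
E
```

```text
{'t': 0.0, 'joint_positions': array([-1.51610090e+00,  1.59046644e-01,  1.59819182e+00, -1.65823719e-05,
        1.38620748e+00, -2.10074705e-01]), 'qd': array([0.00112045, 0.00019592, 0.00271662, 0.00011262, 0.00110998,
       0.00013079]), 'joint_efforts': array([ 2.68415115e-04, -3.85563540e+01, -3.22108948e+01,  7.02084973e-02,
        3.79168941e-02, -1.19603988e-04]), 'tcp_pos': array([ 0.15042435, -0.55433818,  0.21364052]), 'tcp_rot': array([ 2.08097764,  0.27903721, -2.0807098 ]), 'contact_force': array([-0.75259328, -0.40082265,  0.870308  ]), 'ft_torque': array([ 0.05316281,  0.03576249, -0.04125565]), 'opening': 0.09176894603770697}
scene [ 1.12099006 -0.66088682  0.61500241]
scene bottle_1_cap 0.77 [211.6, 315.5] [ 0.55216246 -0.28156027  0.102     ]
scene tray 0.96 [395.0, 245.4] [0.56593353 0.24418955 0.        ]
top [ 0.37004293 -0.01467981  0.85135956]
top bottle_1_cap 0.97 [485.1, 218.5] [ 0.54639183 -0.27931156  0.102     ]
top tray 0.97 [195.8, 223.8] [0.56721127 0.25357168 0.        ]
```

View pics/top0.png

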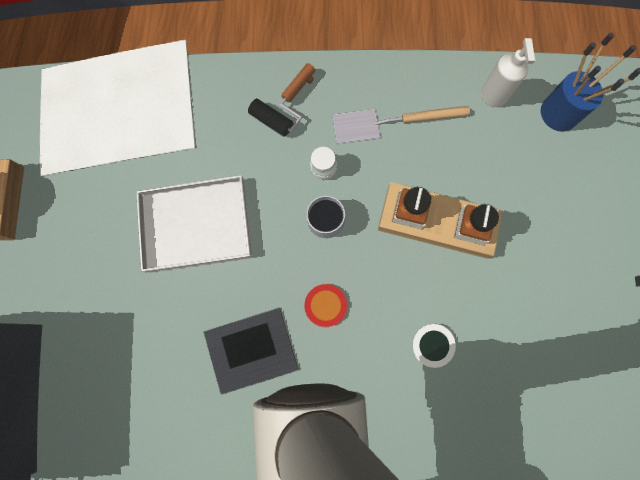

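View pics/scene0.png

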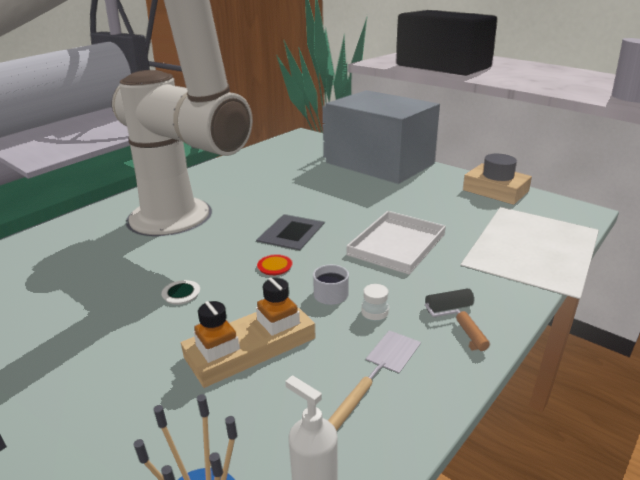

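The top view shows the caps at about (417,201) and (484,217) in the rack, and the tray with corners at about (137,190), (241,177), (249,257) and (142,270). The detector reported only one of the caps, so I'll measure both.

Run:
```python
from h import *
ct=robot.get_calibration('top'); cs=robot.get_calibration('scene')
t=cv2.imread('pics/top0.png'); s=cv2.imread('pics/scene0.png')
def blob(im,c,r=16):
    g=im.max(2).astype(int); 
    x,y=c; m=np.zeros(g.shape,np.uint8); m[y-r:y+r,x-r:x+r]=(g[y-r:y+r,x-r:x+r]<45)
    m=cv2.morphologyEx(m,cv2.MORPH_CLOSE,np.ones((7,7)))
    n,l,st,ce=cv2.connectedComponentsWithStats(m); i=1+np.argmax(st[1:,4]); return ce[i],st[i]
P={}
for nm,ctp,csp in [('A',(417,201),(276,292)),('B',(484,217),(212,315))]:
    a,sa=blob(t,ctp,20); b,sb=blob(s,csp); print(nm,a,sa,b,sb)
    o1,d1=ray(ct,a);o2,d2=ray(cs,b)
    k=np.linalg.lstsq(np.c_[d1,-d2],o2-o1,rcond=None)[0]
    print((o1+k[0]*d1+o2+k[1]*d2)/2, np.linalg.norm(o1+k[0]*d1-o2-k[1]*d2), 'z.105',atz(ct,a,.105),atz(cs,b,.102))
for p in [(137,190),(241,177),(249,257),(142,270)]: print('tray rim',atz(ct,p,.025))
crop=cv2.resize(t[170:270,370:510],None,fx=5,fy=5,interpolation=cv2.INTER_CUBIC); cv2.imwrite('pics/cropt.png',crop)
crop=cv2.resize(s[265:380,170:330],None,fx=5,fy=5,interpolation=cv2.INTER_CUBIC); cv2.imwrite('pics/crops.png',crop)
print(robot.get_state()['t'])
```

```text
A [415.12676056 209.61971831] [404 201  23  13  71] [274.27388535 293.13375796] [264 282  24  20 314]
[ 0.5690719  -0.15884621  0.08625998] 0.004705618222619174 z.105 [ 0.56266471 -0.15702515  0.105     ] [ 0.58694462 -0.17201905  0.102     ]
B [482.3494898  219.47704082] [471 206  26  26 392] [211.84220532 314.71292776] [199 302  27  25 526]
[ 0.54566647 -0.27618714  0.097159  ] 0.0005566264906064274 z.105 [ 0.54400486 -0.27324436  0.105     ] [ 0.5508353  -0.27997123  0.102     ]
tray rim [0.6314136  0.36789971 0.025     ]
tray rim [0.65314859 0.1612426  0.025     ]
tray rim [0.49637752 0.14168563 0.025     ]
tray rim [0.47354768 0.34623067 0.025     ]
0.3
```

View pics/cropt.png

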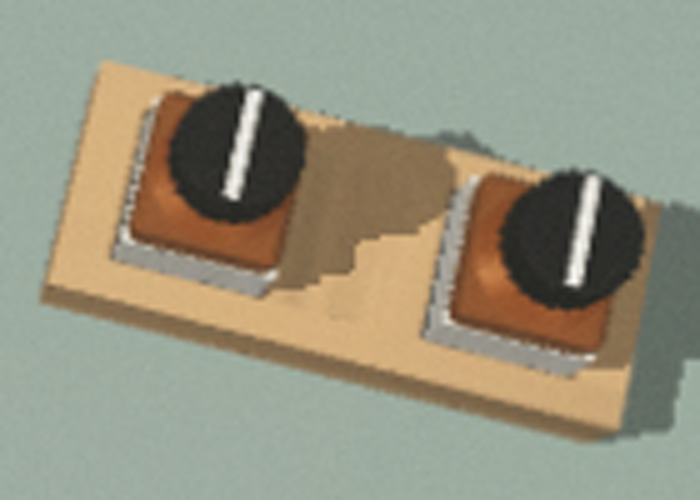

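View pics/crops.png

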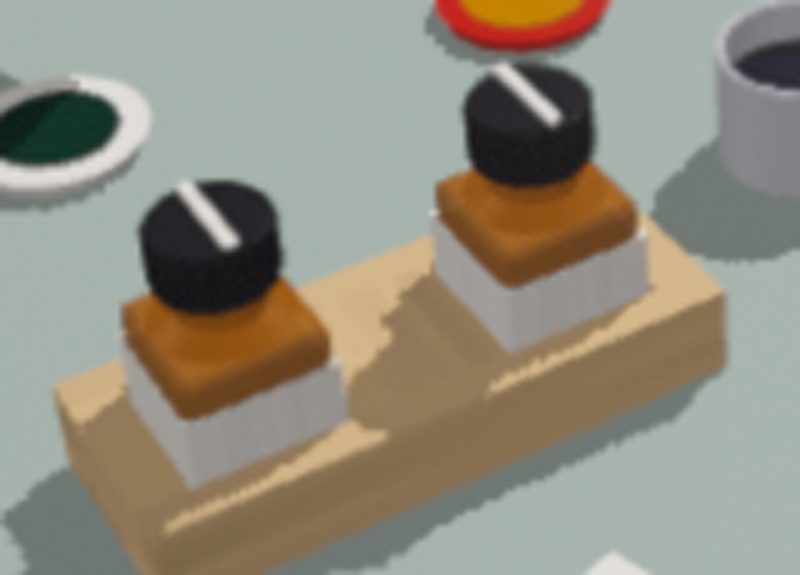

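Run:
```python
from h import *
ct=robot.get_calibration('top'); cs=robot.get_calibration('scene')
T=lambda p:(p[0]/5+370-.4,p[1]/5+170-.4)
S=lambda p:(p[0]/5+170-.4,p[1]/5+265-.4)
for nm,a,b,e in [('A',(237,152),(528,96),((255,90),(232,200))),('B',(573,238),(209,215),((592,177),(573,285)))]:
    o1,d1=ray(ct,T(a));o2,d2=ray(cs,S(b))
    k=np.linalg.lstsq(np.c_[d1,-d2],o2-o1,rcond=None)[0]
    r=[atz(ct,T(q),.115) for q in e]; v=r[0]-r[1]
    print(nm,(o1+k[0]*d1+o2+k[1]*d2)/2,np.linalg.norm(o1+k[0]*d1-o2-k[1]*d2),atz(ct,T(a),.114),atz(cs,S(b),.114),'ridge',np.degrees(np.arctan2(v[1],v[0])))
# rack corners top z=.035
q=[atz(ct,T(p),.035) for p in [(103,60),(658,203),(620,430),(43,290)]]
for p in q: print(p)
for i in range(4):
    v=q[(i+1)%4]-q[i]; print(np.degrees(np.arctan2(v[1],v[0])),np.linalg.norm(v))
from scipy.spatial.transform import Rotation as Ro
s=robot.get_state(); print(Ro.from_rotvec(s['tcp_rot']).as_matrix().round(3))
c=robot.get_calibration('wrist'); print(c, np.array(c['R'])@s['tcp_pos']+c['t'])
```

```text
A [ 0.57802307 -0.15996827  0.11112192] 3.983721673205834e-05 [ 0.5772277  -0.15938862  0.114     ] [ 0.58111216 -0.16284506  0.114     ] ridge -14.398270791170845
B [ 0.54621488 -0.27499511  0.11135027] 0.0009310198064899616 [ 0.54586012 -0.2736852   0.114     ] [ 0.54888512 -0.27733928  0.114     ] ridge -14.52553047933608
[ 0.63624223 -0.12556759  0.035     ]
[ 0.57805077 -0.33577338  0.035     ]
[ 0.49118623 -0.31364186  0.035     ]
[ 0.54705223 -0.09967556  0.035     ]
-105.47373433889123 0.21811171193441398
165.70617667376294 0.0896395689432396
75.36691504503003 0.22113929529252757
-16.188118692178858 0.09287224242486664
[[-0.     0.262 -0.965]
 [ 0.001 -0.965 -0.262]
 [-1.    -0.001 -0.   ]]
{'vertical_fov': 58.467478339176324, 'cx': 320.2697948384199, 'cy': 232.49709806846087, 'distortion': array([-0.04499893,  0.        ,  0.        ,  0.        ,  0.        ]), 'R': array([[ 2.61396069e-01, -9.65231607e-01, -1.97395941e-04],
       [-9.34158898e-01, -2.53032676e-01,  2.51637870e-01],
       [-2.42938773e-01, -6.55927509e-02, -9.67821442e-01]]), 't': array([-0.57365318, -0.0274109 ,  0.38936009])} [0.00109323 0.02634886 0.18181169]
```

Bottle A is near (0.579, -0.161) and bottle B near (0.547, -0.2755). The tray centre is near (0.565, 0.252). I'll go above B first.

Emit:
carry_out([
  {"dx":39.7,"dy":27.95,"dz":-1.5,"fingers":0},
  {"dx":39.7,"dy":27.95,"dz":-1.5},
  {"dx":39.7,"dy":27.95,"dz":-1.5},
  {"dx":39.7,"dy":27.95,"dz":-1.5},
  {"dx":39.7,"dy":27.95,"dz":-1.5},
  {"dx":39.7,"dy":27.95,"dz":-1.5},
  {"dx":39.7,"dy":27.95,"dz":-1.5},
  {"dx":39.7,"dy":27.95,"dz":-1.5},
  {"dx":39.7,"dy":27.95,"dz":-1.5},
  {"dx":39.7,"dy":27.95,"dz":-1.5},
  {"dx":39.7,"dy":27.95,"dz":-1.5},
  {"dx":39.7,"dy":27.95,"dz":-1.5},
  {"dx":39.7,"dy":27.95,"dz":-1.5},
  {"dx":39.7,"dy":27.95,"dz":-1.5},
  {"dx":39.7,"dy":27.95,"dz":-1.5},
  {"dx":39.7,"dy":27.95,"dz":-1.5},
], grip_force=10)

```text
invalid input at $.motion[0]: expected keys dx, dy, dz, rx, ry, rz, fingers
```

Run:
```python
from h import *
s=robot.get_state(); c=robot.get_calibration('wrist'); im=robot.snapshot('wrist'); save(im,'w1.png')
import pickle; pickle.dump(c,open('w1.pkl','wb'))
print(s['t'],s['tcp_pos'],s['joint_positions'],s['qd'].round(3))
for d in robot.landmark_of('bottle_1_cap','wrist'): print(d['confidence'],d['pixel'],atz(c,d['pixel'],.102))
for X in [(.547,-.2755,.102),(.579,-.161,.102)]: print(proj(c,X))
```

```text
0.3 [ 0.15043785 -0.5547527   0.21428433] [-1.51611284e+00  1.58622172e-01  1.59738277e+00 -2.43876157e-05
  1.38620343e+00 -2.10113965e-01] [ 0.001 -0.001 -0.004 -0.002 -0.001  0.001]
[[  49.08861014 -496.63693148]]
[[   9.52510214 -351.78314086]]
```

View pics/w1.png

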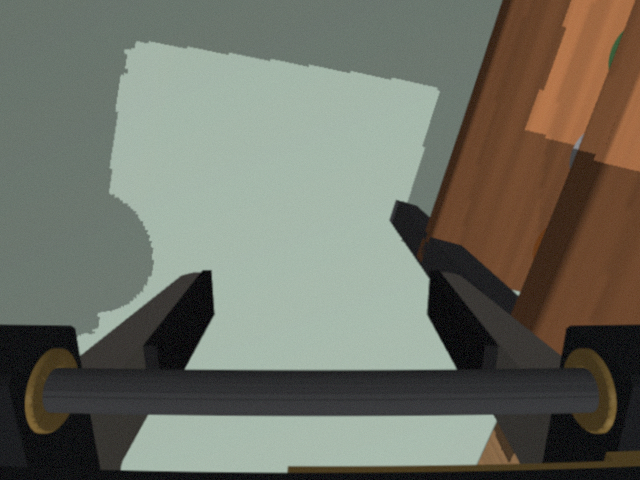

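The call was refused because every row needs all its keys. The picture shows only bare table edge between the fingers. I'll retry with full rows.

Emit:
carry_out([
  {"dx":39.7,"dy":27.95,"dz":-1.5,"rx":0,"ry":0,"rz":0,"fingers":0},
  {"dx":39.7,"dy":27.95,"dz":-1.5,"rx":0,"ry":0,"rz":0,"fingers":0},
  {"dx":39.7,"dy":27.95,"dz":-1.5,"rx":0,"ry":0,"rz":0,"fingers":0},
  {"dx":39.7,"dy":27.95,"dz":-1.5,"rx":0,"ry":0,"rz":0,"fingers":0},
  {"dx":39.7,"dy":27.95,"dz":-1.5,"rx":0,"ry":0,"rz":0,"fingers":0},
  {"dx":39.7,"dy":27.95,"dz":-1.5,"rx":0,"ry":0,"rz":0,"fingers":0},
  {"dx":39.7,"dy":27.95,"dz":-1.5,"rx":0,"ry":0,"rz":0,"fingers":0},
  {"dx":39.7,"dy":27.95,"dz":-1.5,"rx":0,"ry":0,"rz":0,"fingers":0},
  {"dx":39.7,"dy":27.95,"dz":-1.5,"rx":0,"ry":0,"rz":0,"fingers":0},
  {"dx":39.7,"dy":27.95,"dz":-1.5,"rx":0,"ry":0,"rz":0,"fingers":0},
  {"dx":39.7,"dy":27.95,"dz":-1.5,"rx":0,"ry":0,"rz":0,"fingers":0},
  {"dx":39.7,"dy":27.95,"dz":-1.5,"rx":0,"ry":0,"rz":0,"fingers":0},
  {"dx":39.7,"dy":27.95,"dz":-1.5,"rx":0,"ry":0,"rz":0,"fingers":0},
  {"dx":39.7,"dy":27.95,"dz":-1.5,"rx":0,"ry":0,"rz":0,"fingers":0},
  {"dx":39.7,"dy":27.95,"dz":-1.5,"rx":0,"ry":0,"rz":0,"fingers":0},
  {"dx":39.7,"dy":27.95,"dz":-1.5,"rx":0,"ry":0,"rz":0,"fingers":0},
], grip_force=10)

```text
t: 1.73
tcp_pos: [0.5465, -0.2764, 0.1996]
tcp_rot: [2.08, 0.275, -2.081]
contact_force: [-0.7, -0.5, -0.1]
opening: 0.0918
```

Run:
```python
from h import *
s=robot.get_state(); c=robot.get_calibration('wrist'); im=robot.snapshot('wrist'); save(im,'w2.png')
import pickle; pickle.dump(c,open('w2.pkl','wb'))
print(s['t'],s['tcp_pos'],s['joint_positions'],s['qd'].round(3))
for d in robot.landmark_of('bottle_1_cap','wrist'): print(d['confidence'],d['pixel'],atz(c,d['pixel'],.102))
for X in [(.547,-.2755,.102),(.579,-.161,.102)]: print(proj(c,X))
```

```text
1.7333 [ 0.54654322 -0.27642988  0.19961952] [-6.65105404e-01  2.65041581e-01  1.50302791e+00 -3.62555136e-04
  1.37368513e+00  6.42539909e-01] [-0.006 -0.004  0.002  0.002  0.001  0.002]
0.6 [319.4, 230.0] [ 0.54944061 -0.27401281  0.102     ]
[[320.64727986 234.12861007]]
[[154.06103646 138.58634153]]
```

View pics/w2.png

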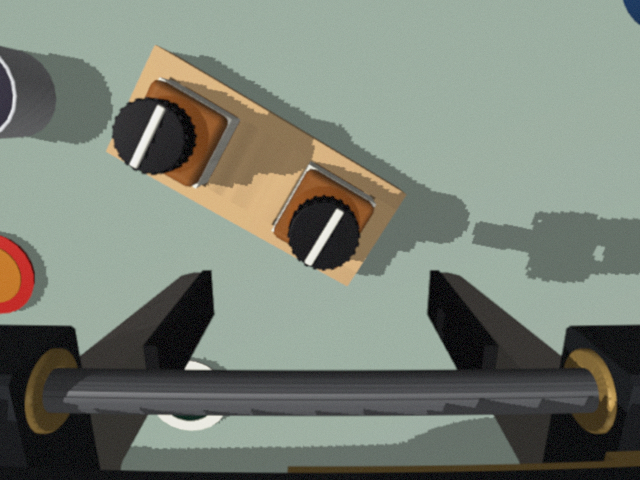

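The wrist view shows cap B centred near (323,233) and cap A near (154,136). I'll refine both positions.

Run:
```python
from h import *
import pickle
c=pickle.load(open('w2.pkl','rb'))
im=cv2.imread('pics/w2.png')
for p in [(323,233),(154,136)]:
    g=(im.max(2)<70).astype(np.uint8); m=np.zeros_like(g); x,y=p; m[y-45:y+45,x-45:x+45]=g[y-45:y+45,x-45:x+45]
    m=cv2.morphologyEx(m,cv2.MORPH_CLOSE,np.ones((13,13)))
    m=cv2.morphologyEx(m,cv2.MORPH_OPEN,np.ones((9,9)))
    n,l,st,ce=cv2.connectedComponentsWithStats(m);i=1+np.argmax(st[1:,4]);print(ce[i],st[i],atz(c,ce[i],.112))
```

```text
[323.6281772  231.95957395] [ 289  196   70   73 4131] [ 0.5513717  -0.27621871  0.112     ]
[153.96435804 135.12737951] [ 113   98   83   75 4938] [ 0.58231834 -0.16418554  0.112     ]
```

Emit:
carry_out([
  {"dx":0.2,"dy":0,"dz":-3,"rx":0,"ry":0,"rz":0,"fingers":0},
  {"dx":0.2,"dy":0,"dz":-6,"rx":0,"ry":0,"rz":0,"fingers":0},
  {"dx":0.2,"dy":0,"dz":-9,"rx":0,"ry":0,"rz":0,"fingers":0},
  {"dx":0.2,"dy":0,"dz":-10.5,"rx":0,"ry":0,"rz":0,"fingers":0},
  {"dx":0.2,"dy":0,"dz":-11.4,"rx":0,"ry":0,"rz":0,"fingers":0},
  {"dx":0.2,"dy":0,"dz":-11.4,"rx":0,"ry":0,"rz":0,"fingers":0},
  {"dx":0.2,"dy":0,"dz":-11.4,"rx":0,"ry":0,"rz":0,"fingers":160},
  {"dx":0.2,"dy":0,"dz":-11.4,"rx":0,"ry":0,"rz":0,"fingers":160},
  {"dx":0.2,"dy":0,"dz":-11.4,"rx":0,"ry":0,"rz":0,"fingers":160},
  {"dx":0.2,"dy":0,"dz":-11.4,"rx":0,"ry":0,"rz":0,"fingers":160},
  {"dx":0.2,"dy":0,"dz":-11.4,"rx":0,"ry":0,"rz":0,"fingers":160},
  {"dx":0.2,"dy":0,"dz":-11.4,"rx":0,"ry":0,"rz":0,"fingers":160},
], grip_force=10)

```text
t: 2.83
tcp_pos: [0.5498, -0.2756, 0.0862]
tcp_rot: [2.08, 0.276, -2.079]
contact_force: [-0.8, -0.2, 0.0]
opening: 0.0536
```

Run:
```python
from h import *
s=robot.get_state(); print(s)
save(robot.snapshot('wrist'),'w3.png')
```

```text
{'t': 2.8333, 'joint_positions': array([-6.60971121e-01,  3.82946360e-01,  1.59089049e+00, -2.30612652e-05,
        1.16680168e+00,  6.44947822e-01]), 'qd': array([-4.95740713e-04,  4.72013372e-03,  3.63241709e-03, -4.30738219e-05,
       -8.21798647e-04, -3.58579617e-04]), 'joint_efforts': array([-2.61204760e-02, -4.46584725e+01, -2.96593416e+01,  6.30538305e-02,
       -4.06272034e-02,  2.72305824e-04]), 'tcp_pos': array([ 0.54975178, -0.27564161,  0.08619524]), 'tcp_rot': array([ 2.08037045,  0.27633298, -2.07899807]), 'contact_force': array([-0.84757724, -0.20859938,  0.01808204]), 'ft_torque': array([-0.02684589,  0.01241326,  0.00855728]), 'opening': 0.05359944784175447}
```

View pics/w3.png

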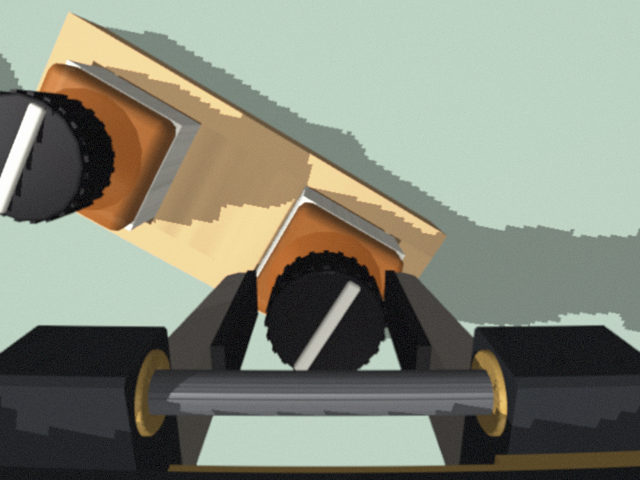

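The fingers straddle cap B at (325,310) and are still closing. I'll finish closing, then twist 50° anticlockwise.

Emit:
carry_out([
  {"dx":0,"dy":0,"dz":0,"rx":0,"ry":0,"rz":0,"fingers":200},
  {"dx":0,"dy":0,"dz":0,"rx":0,"ry":0,"rz":0,"fingers":200},
  {"dx":0,"dy":0,"dz":0,"rx":0,"ry":0,"rz":0,"fingers":200},
  {"dx":0,"dy":0,"dz":0,"rx":0,"ry":0,"rz":0,"fingers":200},
  {"dx":0,"dy":0,"dz":0,"rx":0,"ry":0,"rz":0,"fingers":200},
  {"dx":0,"dy":0,"dz":0,"rx":0,"ry":0,"rz":5,"fingers":200},
  {"dx":0,"dy":0,"dz":0,"rx":0,"ry":0,"rz":10,"fingers":200},
], grip_force=10)

```text
t: 3.47
tcp_pos: [0.5497, -0.2755, 0.0859]
tcp_rot: [1.976, 0.445, -1.975]
contact_force: [1.0, -1.6, 1.9]
opening: 0.0438
```

Run:
```python
from h import *
s=robot.get_state(); print(s)
```

```text
{'t': 3.4667, 'joint_positions': array([-6.61003988e-01,  3.83409427e-01,  1.59103368e+00,  3.19455614e-04,
        1.16662030e+00,  4.66468352e-01]), 'qd': array([ 1.79149590e-04, -1.30084495e-03, -1.19716626e-04, -7.20056490e-04,
        9.96165837e-04, -1.04690911e+00]), 'joint_efforts': array([  0.21903986, -43.49108577, -28.30882967,   0.05267361,
         0.30379286,   1.16210841]), 'tcp_pos': array([ 0.54970919, -0.2755051 ,  0.0858503 ]), 'tcp_rot': array([ 1.97632441,  0.44491082, -1.97518413]), 'contact_force': array([ 0.98979966, -1.56143612,  1.902882  ]), 'ft_torque': array([-0.10707867, -0.14533698, -0.02474249]), 'opening': 0.04382980949278913}
```

Emit:
carry_out([
  {"dx":0,"dy":0,"dz":0,"rx":0,"ry":0,"rz":5,"fingers":200},
  {"dx":0,"dy":0,"dz":0,"rx":0,"ry":0,"rz":10,"fingers":200},
  {"dx":0,"dy":0,"dz":0,"rx":0,"ry":0,"rz":15,"fingers":200},
  {"dx":0,"dy":0,"dz":0,"rx":0,"ry":0,"rz":20,"fingers":200},
  {"dx":0,"dy":0,"dz":0,"rx":0,"ry":0,"rz":25,"fingers":200},
  {"dx":0,"dy":0,"dz":0,"rx":0,"ry":0,"rz":30,"fingers":200},
  {"dx":0,"dy":0,"dz":0,"rx":0,"ry":0,"rz":35,"fingers":200},
  {"dx":0,"dy":0,"dz":0,"rx":0,"ry":0,"rz":40,"fingers":200},
  {"dx":0,"dy":0,"dz":0,"rx":0,"ry":0,"rz":40,"fingers":200},
], grip_force=10)

```text
t: 4.22
tcp_pos: [0.5493, -0.2752, 0.0856]
tcp_rot: [1.519, 0.974, -1.52]
contact_force: [-0.5, -0.3, 1.8]
opening: 0.0436
```

Run:
```python
from h import *
s=robot.get_state(); print(s['ft_torque'],s['contact_force'],s['opening'],s['tcp_pos'])
save(robot.snapshot('wrist'),'w4.png')
```

```text
[0.07945086 0.06727844 0.02892037] [-0.45140895 -0.28394111  1.77022757] 0.04364979783037286 [ 0.54925361 -0.27521209  0.08559467]
```

View pics/w4.png

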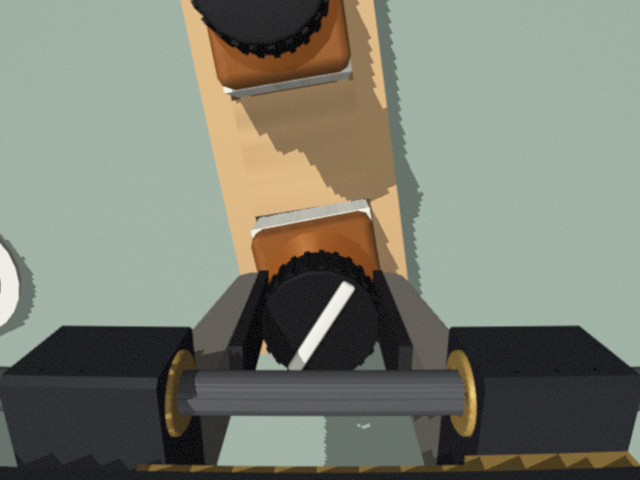

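The ridge from (350,285) to (295,370) has kept its place between the fingers while the rack and bottle turned in view. Cap B therefore turned with the gripper and is the loose one. I'll grip harder and lift it straight up.

Emit:
carry_out([
  {"dx":0,"dy":0,"dz":0,"rx":0,"ry":0,"rz":0,"fingers":210},
  {"dx":0,"dy":0,"dz":0,"rx":0,"ry":0,"rz":0,"fingers":210},
  {"dx":0,"dy":0,"dz":0,"rx":0,"ry":0,"rz":0,"fingers":210},
  {"dx":0,"dy":0,"dz":0.5,"rx":0,"ry":0,"rz":0,"fingers":210},
  {"dx":0,"dy":0,"dz":1,"rx":0,"ry":0,"rz":0,"fingers":210},
  {"dx":0,"dy":0,"dz":1.7,"rx":0,"ry":0,"rz":0,"fingers":210},
  {"dx":0,"dy":0,"dz":2.5,"rx":0,"ry":0,"rz":0,"fingers":210},
  {"dx":0,"dy":0,"dz":3.5,"rx":0,"ry":0,"rz":0,"fingers":210},
  {"dx":0,"dy":0,"dz":5,"rx":0,"ry":0,"rz":0,"fingers":210},
  {"dx":0,"dy":0,"dz":7,"rx":0,"ry":0,"rz":0,"fingers":210},
  {"dx":0,"dy":0,"dz":9,"rx":0,"ry":0,"rz":0,"fingers":210},
  {"dx":0,"dy":0,"dz":11,"rx":0,"ry":0,"rz":0,"fingers":210},
  {"dx":0,"dy":0,"dz":13,"rx":0,"ry":0,"rz":0,"fingers":210},
  {"dx":0,"dy":0,"dz":15,"rx":0,"ry":0,"rz":0,"fingers":210},
  {"dx":0,"dy":0,"dz":16.5,"rx":0,"ry":0,"rz":0,"fingers":210},
  {"dx":0,"dy":0,"dz":16.5,"rx":0,"ry":0,"rz":0,"fingers":210},
  {"dx":0,"dy":0,"dz":16.5,"rx":0,"ry":0,"rz":0,"fingers":210},
], grip_force=30)

```text
t: 5.68
tcp_pos: [0.5499, -0.2758, 0.252]
tcp_rot: [1.521, 0.969, -1.519]
contact_force: [-0.2, 0.5, -3.7]
opening: 0.0434
```

Run:
```python
from h import *
s=robot.get_state(); print(s['t'],s['joint_positions'],s['ft_torque'],s['contact_force'],s['opening'],s['tcp_pos'])
a=robot.snapshot('wrist');b=robot.snapshot('scene'); d=robot.snapshot('top')
save(cv2.resize(np.hstack([a,b,d]),(800*2,400))[:, :],'m5.png')
save(b,'s5.png'); save(d,'t5.png'); save(a,'w5.png')
```

```text
5.6833 [-6.61011286e-01  2.37433803e-01  1.43242931e+00 -1.48812062e-05
  1.46905116e+00 -2.27648715e-01] [-0.06182688 -0.03356156 -0.01005863] [-0.16704539  0.52471381 -3.71235901] 0.043374390068627464 [ 0.5499204  -0.27580083  0.25197513]
```

View pics/s5.png

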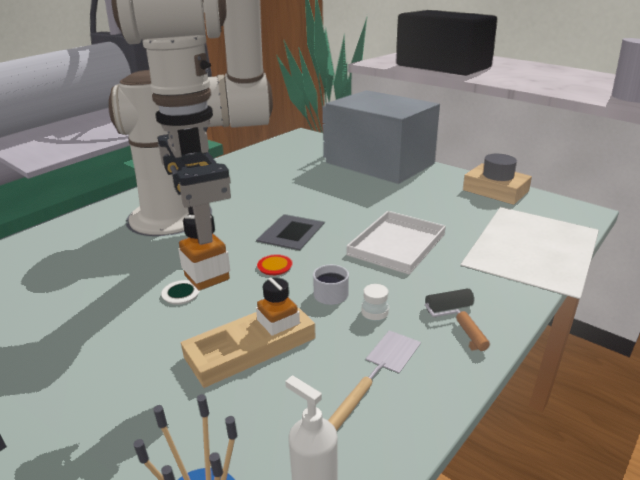

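View pics/t5.png

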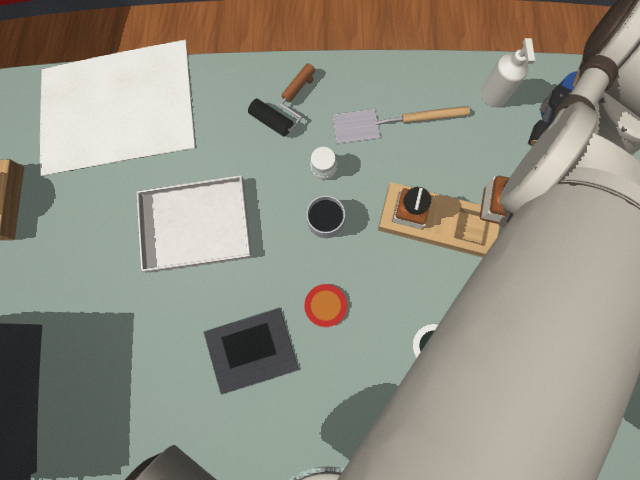

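View pics/w5.png

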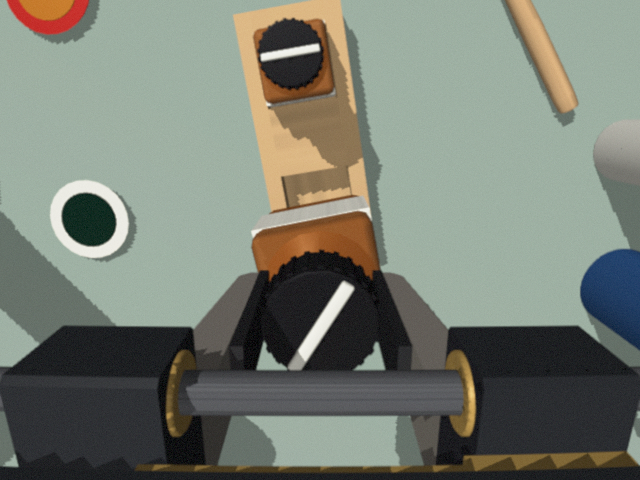

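Bottle B hangs upright, with its pocket empty and A still in place. I'll carry B to above the tray, turning 21° so it lines up with the tray.

Emit:
carry_out([
  {"dx":0,"dy":1,"dz":0,"rx":0,"ry":0,"rz":0,"fingers":210},
  {"dx":0.1,"dy":3,"dz":0,"rx":0,"ry":0,"rz":1,"fingers":210},
  {"dx":0.2,"dy":6,"dz":0,"rx":0,"ry":0,"rz":2,"fingers":210},
  {"dx":0.3,"dy":9.5,"dz":0,"rx":0,"ry":0,"rz":4,"fingers":210},
  {"dx":0.4,"dy":13,"dz":0,"rx":0,"ry":0,"rz":6,"fingers":210},
  {"dx":0.5,"dy":16.5,"dz":0,"rx":0,"ry":0,"rz":8,"fingers":210},
  {"dx":0.6,"dy":20,"dz":0,"rx":0,"ry":0,"rz":10,"fingers":210},
  {"dx":0.8,"dy":23.5,"dz":0,"rx":0,"ry":0,"rz":12,"fingers":210},
  {"dx":0.9,"dy":27,"dz":0,"rx":0,"ry":0,"rz":14,"fingers":210},
  {"dx":1.0,"dy":30.5,"dz":0,"rx":0,"ry":0,"rz":16,"fingers":210},
  {"dx":1.1,"dy":34,"dz":0,"rx":0,"ry":0,"rz":18,"fingers":210},
  {"dx":1.2,"dy":37.5,"dz":0,"rx":0,"ry":0,"rz":19,"fingers":210},
  {"dx":1.3,"dy":41,"dz":0,"rx":0,"ry":0,"rz":20,"fingers":210},
  {"dx":1.4,"dy":44.5,"dz":0,"rx":0,"ry":0,"rz":21,"fingers":210},
  {"dx":1.5,"dy":48,"dz":0,"rx":0,"ry":0,"rz":21,"fingers":210},
  {"dx":1.6,"dy":50.5,"dz":0,"rx":0,"ry":0,"rz":21,"fingers":210},
  {"dx":1.6,"dy":52,"dz":0,"rx":0,"ry":0,"rz":21,"fingers":210},
  {"dx":1.6,"dy":52.7,"dz":0,"rx":0,"ry":0,"rz":21,"fingers":210},
  {"dx":1.6,"dy":52.7,"dz":0,"rx":0,"ry":0,"rz":21,"fingers":210},
  {"dx":1.6,"dy":52.7,"dz":0,"rx":0,"ry":0,"rz":21,"fingers":210},
], grip_force=30)

```text
t: 7.5
tcp_pos: [0.5654, 0.2506, 0.2502]
tcp_rot: [1.257, 1.176, -1.259]
contact_force: [0.1, -1.1, -2.4]
opening: 0.0435
```

Run:
```python
from h import *
s=robot.get_state(); print(s['t'],s['joint_positions'],s['contact_force'],s['opening'],s['tcp_pos'])
b=robot.snapshot('scene'); a=robot.snapshot('wrist')
save(b,'s6.png'); save(a,'w6.png')
```

```text
7.5 [ 2.22605422e-01  2.49677065e-01  1.42133423e+00 -8.29904175e-04
  1.47141470e+00  2.89872481e-01] [ 0.06655714 -1.11926736 -2.44604535] 0.043502448910914995 [0.56536491 0.25063474 0.25024781]
```

View pics/s6.png

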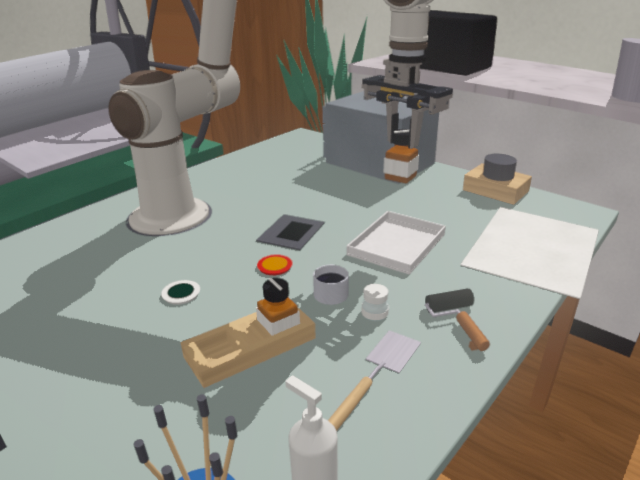

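View pics/w6.png

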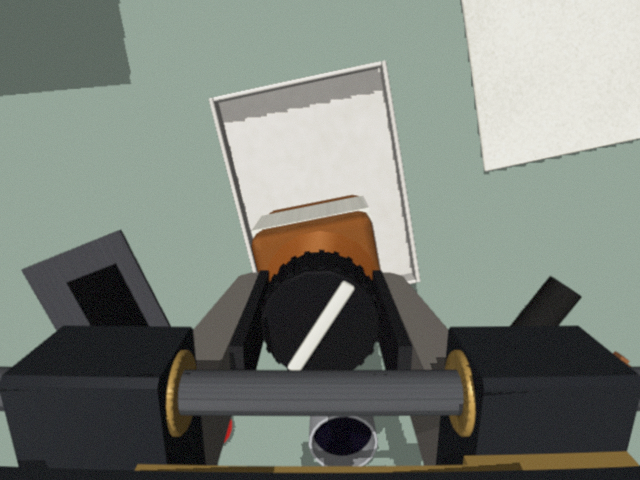

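Run:
```python
from h import *
c=robot.get_calibration('wrist')
P=[atz(c,p,.025) for p in [(213,100),(383,63),(418,282)]]
print(P,(P[0]+P[2])/2,np.linalg.norm(P[0]-P[1]),np.linalg.norm(P[2]-P[1]))
```

```text
[array([0.47725929, 0.34660988, 0.025     ]), array([0.62861223, 0.36707515, 0.025     ]), array([0.65625369, 0.16211455, 0.025     ])] [0.56675649 0.25436221 0.025     ] 0.15273028371280126 0.20681610054066304
```

The tray centre is confirmed at (0.566, 0.254), about 2 mm from the bottle's axis. I'll lower to about 3 mm above contact.

Emit:
carry_out([
  {"dx":0.1,"dy":0.2,"dz":-2,"rx":0,"ry":0,"rz":0,"fingers":210},
  {"dx":0.1,"dy":0.2,"dz":-5,"rx":0,"ry":0,"rz":0,"fingers":210},
  {"dx":0.1,"dy":0.2,"dz":-8,"rx":0,"ry":0,"rz":0,"fingers":210},
  {"dx":0.1,"dy":0.2,"dz":-11,"rx":0,"ry":0,"rz":0,"fingers":210},
  {"dx":0.1,"dy":0.2,"dz":-13.5,"rx":0,"ry":0,"rz":0,"fingers":210},
  {"dx":0.1,"dy":0.2,"dz":-15,"rx":0,"ry":0,"rz":0,"fingers":210},
  {"dx":0.1,"dy":0.2,"dz":-16,"rx":0,"ry":0,"rz":0,"fingers":210},
  {"dx":0.1,"dy":0.2,"dz":-16.4,"rx":0,"ry":0,"rz":0,"fingers":210},
  {"dx":0.1,"dy":0.2,"dz":-16.6,"rx":0,"ry":0,"rz":0,"fingers":210},
  {"dx":0.1,"dy":0.2,"dz":-16.6,"rx":0,"ry":0,"rz":0,"fingers":210},
  {"dx":0.1,"dy":0.2,"dz":-16.6,"rx":0,"ry":0,"rz":0,"fingers":210},
], grip_force=30)

```text
t: 8.52
tcp_pos: [0.5676, 0.2536, 0.0862]
tcp_rot: [1.26, 1.175, -1.256]
contact_force: [-0.8, -0.4, -1.7]
opening: 0.0431
```

Emit:
carry_out([
  {"dx":0,"dy":0,"dz":-0.1,"rx":0,"ry":0,"rz":0,"fingers":210},
  {"dx":0,"dy":0,"dz":-0.2,"rx":0,"ry":0,"rz":0,"fingers":210},
  {"dx":0,"dy":0,"dz":-0.2,"rx":0,"ry":0,"rz":0,"fingers":210},
  {"dx":0,"dy":0,"dz":-0.2,"rx":0,"ry":0,"rz":0,"fingers":210},
], grip_force=30)

```text
t: 8.85
tcp_pos: [0.5665, 0.2536, 0.0828]
tcp_rot: [1.258, 1.177, -1.258]
contact_force: [0.0, 0.3, -2.5]
opening: 0.0433
```

Nothing is touching yet: the force still reads about the bottle's weight. I'll keep lowering in small steps.

Emit:
carry_out([
  {"dx":0,"dy":0,"dz":-0.05,"rx":0,"ry":0,"rz":0,"fingers":210},
  {"dx":0,"dy":0,"dz":-0.1,"rx":0,"ry":0,"rz":0,"fingers":210},
  {"dx":0,"dy":0,"dz":-0.1,"rx":0,"ry":0,"rz":0,"fingers":210},
  {"dx":0,"dy":0,"dz":-0.1,"rx":0,"ry":0,"rz":0,"fingers":210},
], grip_force=30)

```text
t: 9.18
tcp_pos: [0.5666, 0.2536, 0.0818]
tcp_rot: [1.258, 1.177, -1.258]
contact_force: [-0.4, -0.5, -0.7]
opening: 0.0434
```

Emit:
carry_out([
  {"dx":0,"dy":0,"dz":-0.05,"rx":0,"ry":0,"rz":0,"fingers":210},
  {"dx":0,"dy":0,"dz":-0.1,"rx":0,"ry":0,"rz":0,"fingers":210},
  {"dx":0,"dy":0,"dz":-0.1,"rx":0,"ry":0,"rz":0,"fingers":210},
], grip_force=30)

```text
t: 9.43
tcp_pos: [0.5671, 0.2536, 0.0816]
tcp_rot: [1.259, 1.176, -1.257]
contact_force: [-1.3, -2.4, 4.6]
opening: 0.0434
```

There's contact now, with a light upward push of about 5 N. I'll release gently, then rise.

Emit:
carry_out([
  {"dx":0,"dy":0,"dz":0,"rx":0,"ry":0,"rz":0,"fingers":120},
  {"dx":0,"dy":0,"dz":0,"rx":0,"ry":0,"rz":0,"fingers":100},
  {"dx":0,"dy":0,"dz":0,"rx":0,"ry":0,"rz":0,"fingers":60},
  {"dx":0,"dy":0,"dz":0,"rx":0,"ry":0,"rz":0,"fingers":0},
  {"dx":0,"dy":0,"dz":0,"rx":0,"ry":0,"rz":0,"fingers":0},
  {"dx":0,"dy":0,"dz":0,"rx":0,"ry":0,"rz":0,"fingers":0},
  {"dx":0,"dy":0,"dz":0,"rx":0,"ry":0,"rz":0,"fingers":0},
  {"dx":0,"dy":0,"dz":0,"rx":0,"ry":0,"rz":0,"fingers":0},
  {"dx":0,"dy":0,"dz":1,"rx":0,"ry":0,"rz":0,"fingers":0},
  {"dx":0,"dy":0,"dz":3,"rx":0,"ry":0,"rz":0,"fingers":0},
  {"dx":0,"dy":0,"dz":6,"rx":0,"ry":0,"rz":0,"fingers":0},
  {"dx":0,"dy":0,"dz":9,"rx":0,"ry":0,"rz":0,"fingers":0},
  {"dx":0,"dy":0,"dz":12,"rx":0,"ry":0,"rz":0,"fingers":0},
  {"dx":-3,"dy":0,"dz":15,"rx":0,"ry":0,"rz":0,"fingers":0},
  {"dx":-7,"dy":0,"dz":17,"rx":0,"ry":0,"rz":0,"fingers":0},
  {"dx":-10,"dy":0,"dz":17,"rx":0,"ry":0,"rz":0,"fingers":0},
  {"dx":-10,"dy":0,"dz":17,"rx":0,"ry":0,"rz":0,"fingers":0},
], grip_force=30)

```text
t: 10.85
tcp_pos: [0.4623, 0.2543, 0.2526]
tcp_rot: [1.257, 1.179, -1.256]
contact_force: [0.1, -0.8, -1.4]
opening: 0.092
```

Run:
```python
from h import *
s=robot.get_state(); print(s['t'],s['contact_force'],s['opening'],s['tcp_pos'])
c=robot.get_calibration('wrist')
for n in ['scene','wrist','top']: save(robot.snapshot(n),n+'7.png')
print(proj(c,[.567,.2536,.112]))
cs=robot.get_calibration('scene'); print(proj(cs,[[.567,.2536,.110],[.567,.2536,.004],[.579,-.162,.114]]))
```

```text
10.85 [ 0.07727459 -0.81539555 -1.42881777] 0.09197865644188595 [0.46230685 0.25426447 0.25262227]
[[460.71047641 213.09102164]]
[[400.27602029 202.27176735]
 [397.64824088 242.53903518]
 [274.67842343 283.14453227]]
```

View pics/scene7.png

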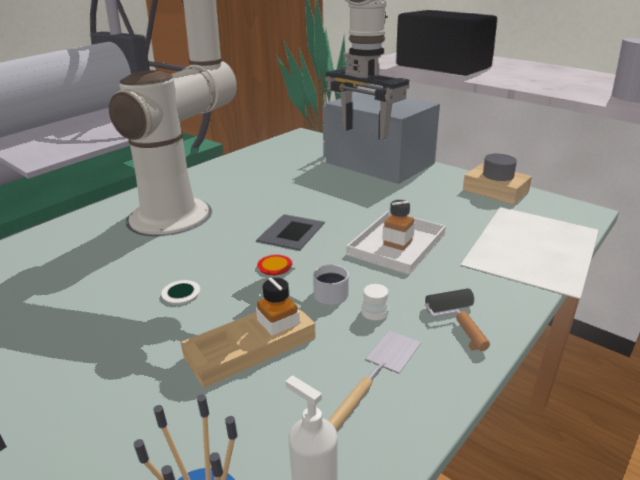

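View pics/wrist7.png

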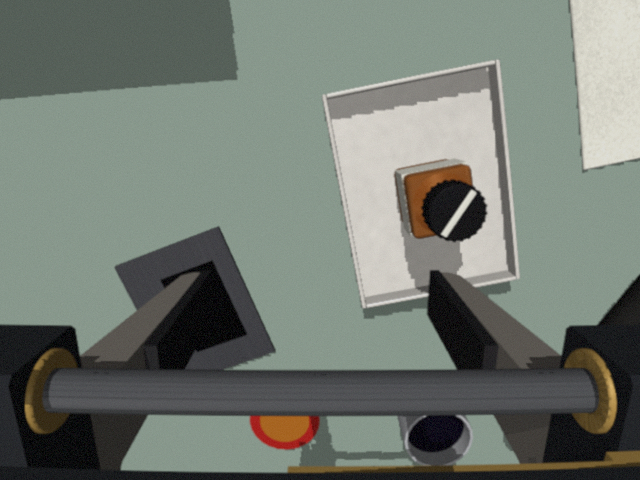

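View pics/top7.png

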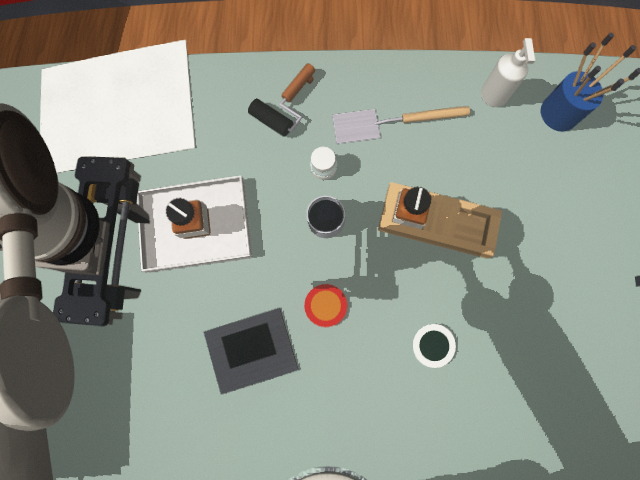

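The bottle stands upright in the tray at (186,215) in the top view, with its ridge about 45–50° off the bottle's sides. Bottle A is untouched in the rack and the gripper is clear, so I'll hand the job in.

Run:
```python
from h import *
robot.job_done(); print(robot.get_state()['t'])
```

```text
the job is handed in; nothing more can be done
the job is handed in; nothing more can be done
```

The loose-capped bottle was the one nearer the robot's right end of the rack, and it now stands upright in the middle of the white tray. The other bottle is still in its rack pocket; I never touched it.

- **Cap test:** I turned the first cap I tried about 50° anticlockwise with the bottle in the rack. It turned with the fingers while the bottle stayed put, with almost no torque. As exactly one cap is loose, I didn't test the other.
- **Move:** I lifted the bottle straight up by its cap, carried it over the rack and mug, and lowered it in steps of about 1 mm. It touched down with about 5 N, and then I let go.
- **Last checks:** In all three camera views the bottle was upright on the tray floor within about 3 mm of where I aimed. Its cap was still turned about 45–50° from the bottle's sides. The gripper was open and clear, and the clock read about 11 s of the 48 s.
- **What went wrong:** The first move call was refused for missing keys, and nothing moved. The cap detector reported only one of the two caps, so I located both from the pictures. The three cameras' estimates differed by up to about 5 mm, so I averaged them for the grasp.

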